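# Brace the sugar jar in the caddy and unscrew its tight lid

### The job

Stand the square sugar jar, still closed, all the way down in the empty well of the oak caddy, whose walls keep it from turning. Then unscrew its tight lid anticlockwise, only until the thread lets go, lift it straight up clear of the rim, and finish while holding it level about 2 cm above the open jar (do not put it down or let go), with the jar still standing in its well. Leave the sachet pot, the cup and the dish where they are.

Things in the scene. Friction and masses are not known exactly. Their poses are not given: they have to be found in the camera images.
- jar_mid (a point): Clear square glass jar of sugar cubes, loose on the counter, about 0.42 kg. Body 64 mm square, 80 mm high, edges rounded; over a shoulder a round neck 44 mm across. This point: on its axis, 55 mm above its underside. z up, x and y square to its sides; any quarter turn fits the well. Outside the well it would just spin with the lid. 116 mm high with the lid.
- rim (a point): Centre of the jar's rim, the top of its neck, 110 mm above its underside. The shoulder meets the neck 86 mm above the underside. A three-start thread on the neck carries the lid; the closed jar can be lifted by its lid.
- lid_mid (a point): Centre of the red round screw lid, ribbed, 60 mm across, 26 mm high, 90 g. Tight: 48 mm above jar_mid, its lower edge 90 mm above the jar's underside. About 0.5 N m breaks it loose, anticlockwise from above; it climbs 3 mm per rad against a springy liner and lets go about 1 rad from tight, relative to the jar; to 1.75 rad it then lifts straight off. Its edge clears the rim 20 mm above tight.
- lid_edge (a point): Point on the lid's ribbed edge at half its height, 30 mm from its axis along the lid's x axis; with the lid tight it lies over the jar's +x side, so it shows how far the lid has been turned on the jar.
- well (a point): Floor centre of the empty square well of the oak caddy, 8 mm above the counter. Well 69 mm square (jar: 2.5 mm to spare each side, turns some 6 degrees before it wedges), at the +y end of a row of three along y. Walls 32 mm above this floor, end board at +y 44 mm. The caddy is 89 by 258 mm and screwed down. x, y square to the walls, z up.
- pot: Bystander: square white china pot, 60 mm, with paper sachets, about 72 mm high in all, standing loose in the caddy's middle well, 84.5 mm from the empty well's centre along the caddy's -y. Origin at the centre of its underside.
- cup: Bystander: white china cup 90 mm across and 58 mm high with a handle on its +y side, loose on the counter. Origin at the centre of its underside.
- dish: Bystander: shallow white china dish, 100 mm across and 30 mm high, loose on the counter. Origin at the centre of its underside.
Things that resemble listed ones, but are neither listed nor needed, are in the scene too. What is shaped like the part that bears lid_mid but green or turquoise is not meant.

How it is judged:
On the way, in this order (a step that is already met when the one before it is completed fails the run):
1. the jar stands right down in the empty well, lid still tight (horizontal distance between jar_mid and well below 0.007 m and z of jar_mid in the frame of well between 0.051 and 0.059 m and angle between jar_mid's own z axis and vertical below 0.08 rad and z of lid_mid in the frame of jar_mid below 0.05 m), for 0.2 s.
2. the thread has let go: the lid has come up off it with the jar still in the well (horizontal distance between jar_mid and well below 0.007 m and z of jar_mid in the frame of well between 0.051 and 0.059 m and angle between jar_mid's own z axis and vertical below 0.08 rad and z of lid_mid in the frame of jar_mid above 0.0525 m), for 0.1 s.
At the end, for the whole second after the job is handed in: The jar stands upright on the floor of the well (centre within 7 mm, foot within 4 mm). The fingers hold the lid still, level within 11 degrees, over the jar within 20 mm, its lower edge 2 to 40 mm above the rim, touching neither jar nor caddy (horizontal distance between jar_mid and well below 0.007 m and z of jar_mid in the frame of well between 0.051 and 0.059 m and angle between jar_mid's own z axis and vertical below 0.08 rad and z of lid_mid in the frame of jar_mid between 0.07 and 0.108 m and horizontal distance between lid_mid and jar_mid below 0.02 m and angle between lid_mid's own z axis and vertical below 0.2 rad and contact force between the fingers and lid above 1 N and contact force between lid and jar below 0.2 N and contact force between lid and caddy below 0.2 N and linear speed of each of lid, jar below 0.03 m/s); the arm keeps its last pose, push and grip.
It fails at once if the sachet pot is pushed more than 2 cm from its place or tipped (distance of pot from where it was at the start of the episode above 0.02 m or angle between pot's own z axis and vertical above 0.35 rad).
It fails at once if the cup is pushed more than 2 cm from its place or tipped (distance of cup from where it was at the start of the episode above 0.02 m or angle between cup's own z axis and vertical above 0.35 rad).
It fails at once if the dish is pushed more than 2 cm from its place or tipped (distance of dish from where it was at the start of the episode above 0.02 m or angle between dish's own z axis and vertical above 0.35 rad).
It fails at once if the jar is tipped over (more than 35 degrees) (angle between jar_mid's own z axis and vertical above 0.6 rad).
It fails at once if the lid is turned on far past the point where the thread lets go (more than 105 degrees from tight, relative to the jar) (x of lid_edge in the frame of jar_mid below -0.0078 m).
It also fails if it takes over 40 s, if anything falls off the work surface, if the arm or the gripper's body presses on something with over 40 N, if the wrist force passes 120 N, or if a joint passes its speed limit or range.

### The arm

A 6-joint arm with a two-finger parallel gripper is mounted at the origin on the work surface. World frame = base frame: x ahead of the robot, y to its left, z up, the work surface at z = 0. Lengths are in m, angles in rad, forces in N, time in s.
With the tool pointing down it reaches from about 0.4 to 0.825 m from the base axis. Payload 7 kg.
Tool frame: the origin (TCP) lies on the centre line of the jaws, within the pads' length; the fingertips stand 22 mm ahead of it and the grasp point (between the pads) lies 3 mm ahead of it (arm.tcp_to_tips is the distance from the TCP to the fingertips, in m); z points along the fingers, y is the line along which they close (so a half turn about z gives the same grasp; the last joint's range is limited). The gripper opens to 88 mm and grips with 3 to 60 N. Pads are 19 mm wide; open, the fingers measure 130 mm over their backs; the gripper's body (78 mm by 193 mm) begins 47 mm behind the grasp point.
Start: joints at [-0.835, 0.359, 0.012, 0, -1.224, -0.288], TCP at [0.292, -0.608, 0.249] pointing down, gripper open.
Joint ranges: [-3.07, 3.07], [-1.43, 2.12], [-1.02, 1.25], [-3.03, 1.67], [-3.05, -0], [-3.03, 3.03]. Speed limits (rad/s): [2.39, 2.39, 3.01, 3.14, 3.14, 3.14].

### API

Orientations are given as [roll, pitch, yaw] about the fixed x, y, z axes, in that order (R = Rz(yaw) Ry(pitch) Rx(roll)).
In Python, from station import arm gives the robot as it stands.
- The arm moves only by the tool jog_arm, never from a script. Its argument "targets" is a list of rows, each an object of numbers: "dx", "dy", "dz": the shift along the tool's x, y, z in mm; "rx", "ry", "rz": the turn, a rotation vector about the tool's x, y, z in rad; "gripper": the closure, from 0 (fully open) to 1 (shut). In form: [{"dx": .., "dy": .., "dz": .., "rx": .., "ry": .., "rz": .., "gripper": ..}, ...]. A call has exactly 8 rows; each row is the pose to reach, as a shift and turn from the pose commanded when the call began, along the tool's axes at that moment; what a row does not reach only later rows make up. A row lasts 1/12 s, in which the tool goes at most 41.7 mm and 7.16 degrees, less where a joint would pass 70% of its speed; a pose out of reach is approached as far as the arm can. A call with a gripper value outside its range is refused whole. The fingers move at their own pace and stop on an object; "force" is the grip in N (left out, the last holds). Time passes only in rows, so rows that repeat a pose let the fingers close, or fill a call up. It gives the time, the measured TCP pose, the force, the opening and the grip force at its end, in the units of the state.
- arm.get_state(): the state, without advancing time (a new reading comes with each control period).
- arm.grab_frame(name): name is "scene" or "top"; returns a dict with "frame" (480x640x3 uint8, red, green, blue), "z_map" (480x640 float32, m along the optical axis (not along the pixel's ray), 0 where there is no reading), "fx", "fy", "cx", "cy" (pixels), "distortion" ([k1, k2, p1, p2, k3] as OpenCV has them; the pictures are not rectified), "view" (4x4, takes a point from world to camera coordinates). Camera axes: x right, y down, z forward; pixel columns grow to the right and rows downward; lengths in m; the calibration is good to about 2 mm. A picture is of the moment at which its call begins.
- arm.job_done(): hands the job in; it is judged then, once.
The state is a dict: "t": time; "q": joint angles; "qd": joint speeds; "joint_efforts": joint torques, N m; "eef_pos": TCP position; "ee_rot": TCP orientation; "force": force on the tool from outside, world axes, zero at the start; "moment": the same for the moment, N m; "width": finger opening in m; "gripper_force": force on a finger pad.
Only numpy, scipy, OpenCV 4.12 (cv2) and the standard library are available. Lean on these libraries where they do the work, as an engineer would, in place of code of your own. Each camera call takes 0.05 s, during which the arm holds its last target. There are 200 camera calls.

## Working session

There is one attempt and no reset: what is moved stays moved. The work goes in short steps, Python scripts to look and compute and a tool call to move; the robot and the scene stay as the last step left them, time stands still between calls to the robot, and variables do not carry over. Pictures are saved under pics/ and viewed, at most 10 in all, crops included, and the job is handed in when it is done.

Besides the shell and the picture viewer there is one more tool, called after ">>>" in YAML: its name, and indented under it one key for each argument. jog_arm: Moves the arm, as the interface text tells. Its arguments: {"type":"object","properties":{"targets":{"type":"array","items":{"type":"object","properties":{"dx":{"type":"number"},"dy":{"type":"number"},"dz":{"type":"number"},"rx":{"type":"number"},"ry":{"type":"number"},"rz":{"type":"number"},"gripper":{"type":"number"}}}},"force":{"type":"number"}},"required":["targets"]}

```bash
mkdir -p pics; ls
cat > h.py <<'E'
import numpy as np, cv2
from station import arm
def grab(n):
    f=arm.grab_frame(n); f['K']=np.array([[f['fx'],0,f['cx']],[0,f['fy'],f['cy']],[0,0,1.]]); f['d']=np.array(f['distortion'],float); f['V']=np.array(f['view']); return f
def ray(f,uv):
    p=cv2.undistortPoints(np.array(uv,float).reshape(-1,1,2),f['K'],f['d'])[:,0]
    R=f['V'][:3,:3];t=f['V'][:3,3]
    return -R.T@t,(np.c_[p,np.ones(len(p))])@R
def plane(f,uv,z):
    c,d=ray(f,uv); return c+d*((z-c[2])/d[:,2:])
def world(f):
    # world points of all pixels from depth
    v,u=np.mgrid[:480,:640]; c,d=ray(f,np.stack([u,v],-1).reshape(-1,2)); return (c+d*f['z_map'].reshape(-1,1)).reshape(480,640,3)
def proj(f,P):
    R=f['V'][:3,:3]; return cv2.projectPoints(np.array(P,float).reshape(-1,1,3),cv2.Rodrigues(R)[0],f['V'][:3,3],f['K'],f['d'])[0][:,0]
E
python3 - <<'E'
from h import *
for n in('scene','top'):
    f=grab(n); cv2.imwrite(f'pics/{n}0.png',f['frame'][:,:,::-1]); np.savez(f'{n}0.npz',**{k:f[k] for k in f if k not in('frame',)},frame=f['frame'])
    print(n,ray(f,[[320,240]]),(f['z_map']>0).mean())
print(arm.get_state())
E
```

```text
pics
scene (array([1.25850859, 0.4521779 , 0.82756182]), array([[-0.65049444, -0.3787345 , -0.65835544]])) 0.9959375
top (array([0.45166647, 0.03976819, 0.76525763]), array([[ 1.05953851e-01, -1.30680023e-04, -9.94375009e-01]])) 0.99611328125
{'t': 0.1, 'q': array([-8.34907288e-01,  3.59323934e-01,  1.11462772e-02, -2.98270486e-04,
       -1.22412927e+00, -2.88095675e-01]), 'qd': array([ 0.00046375, -0.00279559,  0.00136477,  0.00165452, -0.00033158,
       -0.00097958]), 'joint_efforts': array([-1.78187488e-04, -5.84165311e+01,  2.93754208e+01,  7.01545268e+00,
        1.02464916e-02, -6.61468243e-05]), 'eef_pos': array([ 0.29204888, -0.60808781,  0.24771078]), 'ee_rot': array([ 3.14006463e+00, -1.60388510e-04, -2.69390072e+00]), 'force': array([-0.90469409,  0.105198  , -0.0313298 ]), 'moment': array([-0.0544697 , -0.01853044,  0.03831657]), 'gripper_force': 0.0, 'width': 0.08748347598841107}
```

View pics/top0.png

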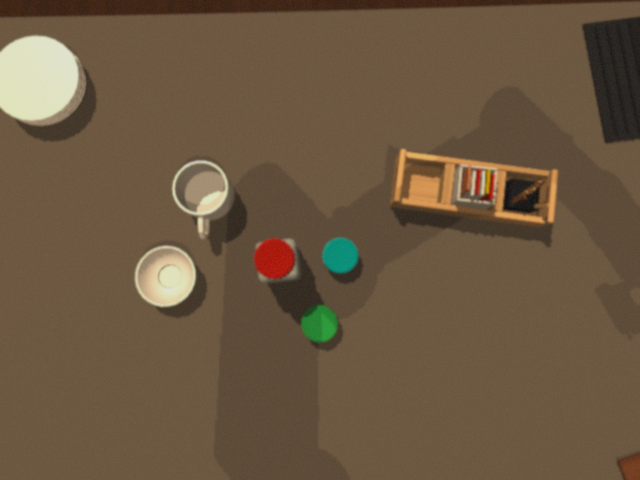

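View pics/scene0.png

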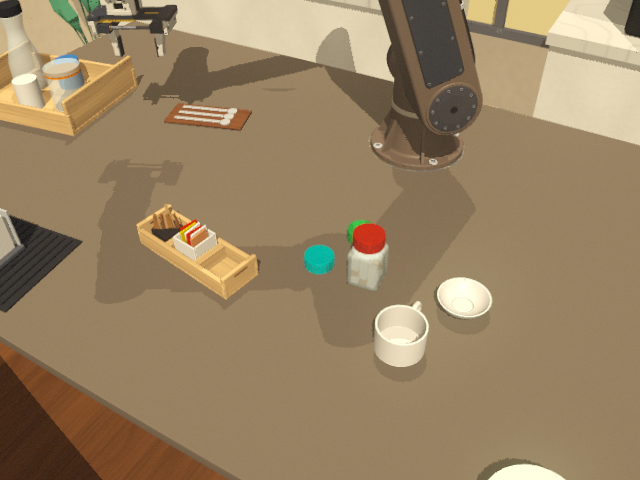

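The top view shows the red lid at (275,259) on the jar, the empty well at (425,182) at the caddy's left (+y) end, and the pot at (477,186). The cup is at (203,190), the dish at (166,277), and the decoy lids at (340,256) and (320,324). The scene view agrees: the jar is standing at (367,258) between the cup and the turquoise lid.

Run:
```python
from h import *
def L(n):
    z=np.load(n+'0.npz'); return {k:z[k] for k in z}
for n in('top','scene'):
    f=L(n); W=world(f); hsv=cv2.cvtColor(f['frame'],cv2.COLOR_RGB2HSV); H,S,V=cv2.split(hsv)
    red=((H<6)|(H>174))&(S>200)&(V>90)&(W[...,2]>.08)&(W[...,2]<.14)
    nl,lab,st,_=cv2.connectedComponentsWithStats(red.astype(np.uint8)); i=1+st[1:,4].argmax(); m=lab==i
    z=W[...,2][m]; print(n,'lid z pct',np.percentile(z,[5,50,95]))
    mt=m&(W[...,2]>np.percentile(z,95)-.004)
    c=max(cv2.findContours(mt.astype(np.uint8),0,2)[0],key=len); P=plane(f,c[:,0],.116)
    (x,y),r=cv2.minEnclosingCircle(P[:,:2].astype(np.float32)*1000); e=cv2.fitEllipse(P[:,:2].astype(np.float32)*1000)
    print(' lid circ',x,y,r,'ell',e)
    # caddy
    oak=(H>8)&(H<20)&(S>120)&(V>110)&(W[...,2]>.03)&(W[...,2]<.07)&(np.hypot(W[...,0]-.55,W[...,1]+.2)<.3)
    oak=cv2.morphologyEx(oak.astype(np.uint8),cv2.MORPH_OPEN,np.ones((2,2)))
    nl,lab,st,_=cv2.connectedComponentsWithStats(oak); i=1+st[1:,4].argmax()
    pts=W[oak>0]; print(' oak n',len(pts),'z',np.percentile(pts[:,2],[5,50,95]), cv2.minAreaRect((pts[:,:2]*1000).astype(np.float32)))
    e=pts[pts[:,2]>.047]; print(' endboard',len(e), e.mean(0) if len(e) else '')
    for k,nm in ((W[...,2]>.03)&(W[...,2]<.12),'all'),: pass
    cv2.imwrite(f'pics/{n}_m.png',np.where((oak>0)[...,None]|mt[...,None],f['frame'][:,:,::-1],f['frame'][:,:,::-1]//3))
f=L('top')
cv2.imwrite('pics/crop.png',np.hstack([cv2.resize(f['frame'][225:295,240:310,::-1],(400,400),interpolation=2),cv2.resize(cv2.imread('pics/top_m.png')[140:230,385:565],(400,200)).repeat(2,0)]))
print(plane(f,[[425,182],[166,277],[203,190],[340,256],[320,324]],.03))
```

```text
top lid z pct [0.11511779 0.11705532 0.11897023]
 lid circ 496.250244140625 107.57769012451172 28.87371826171875 ell ((496.03680419921875, 107.86593627929688), (54.53203201293945, 56.221744537353516), 153.82403564453125)
 oak n 3474 z [0.02621345 0.04074983 0.05455518] ((598.6549682617188, -155.9983673095703), (189.88265991210938, 451.2926940917969), 14.08145523071289)
 endboard 813 [ 0.60592347 -0.21317465  0.07075999]
scene lid z pct [0.09762353 0.11422203 0.11683519]
 lid circ 498.44134521484375 111.847900390625 30.595050811767578 ell ((498.1634826660156, 112.09861755371094), (55.458492279052734, 57.906089782714844), 113.44429779052734)
 oak n 2103 z [0.02899134 0.03838489 0.06173409] ((833.3153686523438, 80.96099853515625), (1109.1837158203125, 209.94393920898438), 51.84077072143555)
 endboard 459 [ 0.61519971 -0.22455242  0.06436313]
[[ 0.62344667 -0.13898941  0.03      ]
 [ 0.47522832  0.2944226   0.03      ]
 [ 0.61941952  0.23404532  0.03      ]
 [ 0.50259414  0.0072968   0.03      ]
 [ 0.39271966  0.04310559  0.03      ]]
```

View pics/crop.png

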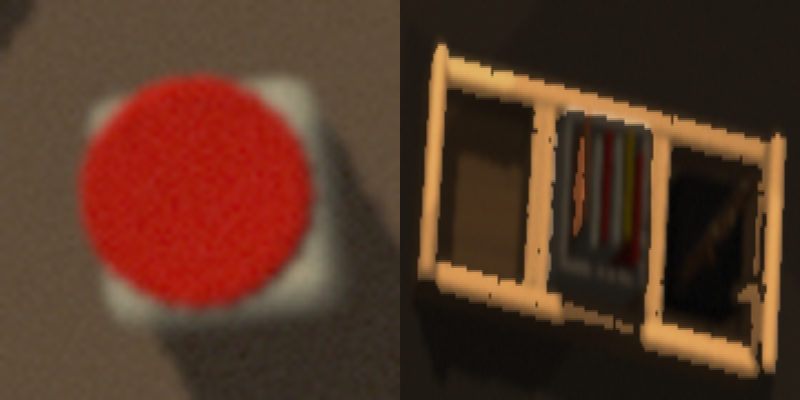

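Run:
```python
from h import *
def L(n):
    z=np.load(n+'0.npz'); return {k:z[k] for k in z}
for n in('top','scene'):
    f=L(n); W=world(f); H,S,V=cv2.split(cv2.cvtColor(f['frame'],cv2.COLOR_RGB2HSV))
    near=np.hypot(W[...,0]-.497,W[...,1]-.110)<.055
    for a,b in((.015,.07),(.07,.095)):
        q=W[near&(W[...,2]>a)&(W[...,2]<b)]
        print(n,a,len(q),cv2.minAreaRect((q[:,:2]*1000).astype(np.float32)))
    if n=='scene':
        q=W[near&(W[...,2]>.02)&(W[...,2]<.065)][:,:2]*1000
        # two visible faces: RANSAC lines
        rng=np.random.default_rng(0)
        for _ in range(2):
            best=None
            for k in range(600):
                i,j=rng.choice(len(q),2); d=q[j]-q[i]; l=np.hypot(*d)
                if l<15: continue
                nn=np.array([-d[1],d[0]])/l; inl=abs((q-q[i])@nn)<1.5
                if best is None or inl.sum()>best.sum(): best=inl
            vx,vy,x,y=cv2.fitLine(q[best].astype(np.float32),cv2.DIST_HUBER,0,.01,.01).ravel()
            nn=np.array([-vy,vx]); print('face',best.sum(),len(q),'deg',np.degrees(np.arctan2(vy,vx)),'dist of lid axis',(np.array([498,112])-[x,y])@nn,(q[best]-[x,y])@[vx,vy].__class__([vx,vy]) if 0 else '')
            q=q[~best]
    oak=((H>8)&(H<20)&(S>100)&(V>80)&(W[...,2]>.033)&(W[...,2]<.06)&(np.hypot(W[...,0]-.61,W[...,1]+.22)<.17)).astype(np.uint8)
    q=W[oak>0]*1000; print('oak',len(q),cv2.minAreaRect(q[:,:2].astype(np.float32)))
    if n=='top':
        uv=np.argwhere(oak>0)[:,::-1]; P=plane(f,uv,.04)[:,:2]*1000; P2=plane(f,uv,.052)[:,:2]*1000
        r=cv2.minAreaRect(P.astype(np.float32)); 
        # long-wall outer lines: for each along-bin take extremes
        th=np.radians(8)
        for it in range(5):
            u=np.array([-np.sin(th),-np.cos(th)])  # approx caddy -y dir
            th0=th
            u=np.array([np.sin(th),-np.cos(th)])*1.; u=np.array([-np.sin(th),-np.cos(th)])
            w=np.array([np.cos(th),-np.sin(th)])
            s=P@u; t=P@w; bins=np.arange(s.min()+15,s.max()-15,4)
            hi=[];lo=[]
            for b in bins:
                k=(s>=b)&(s<b+4)
                if k.sum()>3: hi.append((b+2,np.percentile(t[k],98)));lo.append((b+2,np.percentile(t[k],2)))
            hi=np.array(hi);lo=np.array(lo)
            fh=cv2.fitLine(hi.astype(np.float32),cv2.DIST_WELSCH,0,.01,.01).ravel(); fl=cv2.fitLine(lo.astype(np.float32),cv2.DIST_WELSCH,0,.01,.01).ravel()
            ah,al=np.arctan2(fh[1],fh[0]),np.arctan2(fl[1],fl[0]); ah=(ah+np.pi/2)%np.pi-np.pi/2; al=(al+np.pi/2)%np.pi-np.pi/2
            print('th',np.degrees(th),'slopes',np.degrees([ah,al]),'t mid',(fh[3]+fl[3])/2,'w',fh[3]-fl[3])
            th-=(ah+al)/2
        s2=P2@u;t2=P2@w; tm=(fh[3]+fl[3])/2; k=abs(t2-tm)<25
        print('s ends @.052',np.percentile(s2[k],[.3,99.7])); 
        h=np.histogram((P@u)[k],bins=np.arange(60,350,2)); print([(int(a),int(c)) for c,a in zip(*h) if c>15])
        se=np.percentile(s2[k],.3)
        print('u',u,'w',w)
        for name,sc in(('fromend',se+ (258-169)/2),('mid',(np.percentile(s2[k],.3)+np.percentile(s2[k],99.7))/2-84.5)): print(name,sc*u+tm*w)
```

```text
top 0.015 82 ((481.4357604980469, 89.66173553466797), (35.051361083984375, 77.53783416748047), 50.634605407714844)
top 0.07 369 ((496.4837646484375, 108.21426391601562), (63.77155685424805, 63.98827362060547), 5.464198112487793)
oak 3762 ((611.4716186523438, -214.9935760498047), (258.6462707519531, 89.5099105834961), 80.53203582763672)
th 8.0 slopes [-1.510223  -1.4066569] t mid 634.3184 w 87.22717
th 9.458440048189068 slopes [-0.12338053  0.05200506] t mid 637.68066 w 88.075134
th 9.494127786602384 slopes [-0.09322525  0.08688   ] t mid 637.7324 w 88.045715
th 9.497300409471855 slopes [-0.09004238  0.09004921] t mid 637.73865 w 88.04596
th 9.49729699437727 slopes [-0.09004921  0.09006287] t mid 637.73865 w 88.04596
s ends @.052 [-19.5913879  239.63129036]
[(60, 36), (62, 35), (64, 38), (66, 36), (68, 35), (70, 37), (72, 36), (74, 36), (76, 17), (92, 32), (94, 27), (148, 23), (150, 36), (152, 37), (154, 37), (156, 37), (158, 36), (160, 38), (228, 32), (230, 33), (232, 30), (234, 35), (236, 39), (238, 34), (240, 38), (242, 39), (244, 33)]
u [-0.16500108 -0.98629339] w [ 0.98629339 -0.16500108]
fromend [ 624.88746268 -129.79476264]
mid [ 624.78659107 -130.39772238]
scene 0.015 813 ((511.73309326171875, 125.10187530517578), (45.98587417602539, 80.27154541015625), 43.78374481201172)
scene 0.07 469 ((497.9919128417969, 111.95721435546875), (64.88286590576172, 63.44096374511719), 7.775354862213135)
face 350 657 deg -85.284904 dist of lid axis -28.393872770070175 
face 126 307 deg 4.991104 dist of lid axis -31.170292566835997 
oak 1871 ((610.8327026367188, -211.56776428222656), (263.72235107421875, 92.34651947021484), 80.8548812866211)
```

```bash
cat > go.py <<'E'
import sys
from h import *
from scipy.spatial.transform import Rotation as Ro
def go(p,yaw=None):
    s=arm.get_state(); R=Ro.from_euler('xyz',s['ee_rot']).as_matrix()
    d=R.T@(np.array(p)-s['eef_pos'])*1000
    T=R if yaw is None else Ro.from_euler('xyz',[np.pi,0,yaw]).as_matrix()
    print('shift',d.round(1),'rot',Ro.from_matrix(R.T@T).as_rotvec().round(4),'| pos',s['eef_pos'].round(4),'rpy',s['ee_rot'].round(4),'q6',s['q'][5].round(3),'F',s['force'].round(1),'w',s['width'].round(4))
if __name__=='__main__':
    a=[float(x) for x in sys.argv[1:]]; go(a[:3],a[3] if len(a)>3 else None)
E
python3 go.py .497 .110 .249 -2.694
```

```text
Traceback (most recent call last):
  File "go.py", line 10, in <module>
    a=[float(x) for x in sys.argv[1:]]; go(a[:3],a[3] if len(a)>3 else None)
                                        ~~^^^^^^^^^^^^^^^^^^^^^^^^^^^^^^^^^^
  File "go.py", line 8, in go
    print('shift',d.round(1),'rot',Ro.from_matrix(R.T@T).as_rotvec().round(4),'| pos',s['eef_pos'].round(4),'rpy',s['ee_rot'].round(4),'q6',s['q'][5].round(3),'F',s['force'].round(1),'w',s['width'].round(4))
                                                                                                                                                                                           ^^^^^^^^^^^^^^^^
AttributeError: 'float' object has no attribute 'round'
```

```bash
sed -i "s/s\['width'\].round(4)/round(s['width'],4),round(s['gripper_force'],1),'t',round(s['t'],2)/" go.py
python3 go.py .497 .110 .249 -2.694
```

```text
shift [-4.956e+02  5.586e+02 -5.000e-01] rot [ 0.0015 -0.0002  0.0001] | pos [ 0.292  -0.6081  0.2477] rpy [ 3.1401e+00 -2.0000e-04 -2.6939e+00] q6 -0.288 F [-0.9  0.1 -0. ] w 0.0875 0.0 t 0.1
```

>>> jog_arm:
  targets:
    - {"dx": -496, "dy": 559, "dz": 0}
    - {"dx": -496, "dy": 559, "dz": 0}
    - {"dx": -496, "dy": 559, "dz": 0}
    - {"dx": -496, "dy": 559, "dz": 0}
    - {"dx": -496, "dy": 559, "dz": 0}
    - {"dx": -496, "dy": 559, "dz": 0}
    - {"dx": -496, "dy": 559, "dz": 0}
    - {"dx": -496, "dy": 559, "dz": 0}

```text
invalid input at $.targets[0]: expected keys dx, dy, dz, rx, ry, rz, gripper
```

```bash
python3 go.py .497 .110 .249 -2.694
```

```text
shift [-4.956e+02  5.586e+02 -5.000e-01] rot [ 0.0015 -0.0002  0.0001] | pos [ 0.292  -0.6081  0.2477] rpy [ 3.1401e+00 -2.0000e-04 -2.6939e+00] q6 -0.288 F [-0.9  0.1 -0. ] w 0.0875 0.0 t 0.1
```

>>> jog_arm:
  targets:
    - {"dx": -496, "dy": 559, "dz": 0, "rx": 0, "ry": 0, "rz": 0, "gripper": 0}
    - {"dx": -496, "dy": 559, "dz": 0, "rx": 0, "ry": 0, "rz": 0, "gripper": 0}
    - {"dx": -496, "dy": 559, "dz": 0, "rx": 0, "ry": 0, "rz": 0, "gripper": 0}
    - {"dx": -496, "dy": 559, "dz": 0, "rx": 0, "ry": 0, "rz": 0, "gripper": 0}
    - {"dx": -496, "dy": 559, "dz": 0, "rx": 0, "ry": 0, "rz": 0, "gripper": 0}
    - {"dx": -496, "dy": 559, "dz": 0, "rx": 0, "ry": 0, "rz": 0, "gripper": 0}
    - {"dx": -496, "dy": 559, "dz": 0, "rx": 0, "ry": 0, "rz": 0, "gripper": 0}
    - {"dx": -496, "dy": 559, "dz": 0, "rx": 0, "ry": 0, "rz": 0, "gripper": 0}

```text
t: 0.77
eef_pos: [0.3835, -0.286, 0.2484]
ee_rot: [3.141, 0.0, -2.694]
force: [1.4, 0.5, 0.4]
width: 0.0877
gripper_force: 0.0
```

```bash
python3 go.py .497 .110 .249 -2.694
```

```text
shift [-273.7  307.9   -0.5] rot [ 0.0002  0.     -0.0001] | pos [ 0.3835 -0.286   0.2484] rpy [ 3.1414  0.     -2.6941] q6 -0.895 F [1.4 0.5 0.4] w 0.0877 0.0 t 0.77
```

>>> jog_arm:
  targets:
    - {"dx": -274, "dy": 309, "dz": 0, "rx": 0, "ry": 0, "rz": 0, "gripper": 0}
    - {"dx": -274, "dy": 309, "dz": 0, "rx": 0, "ry": 0, "rz": 0, "gripper": 0}
    - {"dx": -274, "dy": 309, "dz": 0, "rx": 0, "ry": 0, "rz": 0, "gripper": 0}
    - {"dx": -274, "dy": 309, "dz": 0, "rx": 0, "ry": 0, "rz": 0, "gripper": 0}
    - {"dx": -274, "dy": 309, "dz": 0, "rx": 0, "ry": 0, "rz": 0, "gripper": 0}
    - {"dx": -274, "dy": 309, "dz": 0, "rx": 0, "ry": 0, "rz": 0, "gripper": 0}
    - {"dx": -274, "dy": 309, "dz": 0, "rx": 0, "ry": 0, "rz": 0, "gripper": 0}
    - {"dx": -274, "dy": 309, "dz": 0, "rx": 0, "ry": 0, "rz": 0, "gripper": 0}

```text
t: 1.43
eef_pos: [0.4749, 0.0348, 0.2487]
ee_rot: [3.141, 0.0, -2.693]
force: [0.4, -1.3, 0.8]
width: 0.0877
gripper_force: 0.0
```

```bash
python3 go.py .497 .110 .249 -2.694
```

```text
shift [-52.5  58.2  -0.2] rot [0.0001 0.0004 0.0006] | pos [0.4749 0.0348 0.2487] rpy [ 3.1415e+00  4.0000e-04 -2.6934e+00] q6 -1.61 F [ 0.4 -1.3  0.8] w 0.0877 0.0 t 1.43
```

```bash
python3 -c "
from h import *
print(arm.get_state()['q'].round(3))"
```

```text
[ 0.488  0.025 -0.41  -0.    -1.135 -1.61 ]
```

>>> jog_arm:
  targets:
    - {"dx": -52, "dy": 58, "dz": 0, "rx": 0, "ry": 0, "rz": 0, "gripper": 0}
    - {"dx": -52, "dy": 58, "dz": 0, "rx": 0, "ry": 0, "rz": 0, "gripper": 0}
    - {"dx": -52, "dy": 58, "dz": 60, "rx": 0, "ry": 0, "rz": 0, "gripper": 0}
    - {"dx": -52, "dy": 58, "dz": 60, "rx": 0, "ry": 0, "rz": 0, "gripper": 0}
    - {"dx": -52, "dy": 58, "dz": 90, "rx": 0, "ry": 0, "rz": 0, "gripper": 0}
    - {"dx": -52, "dy": 58, "dz": 90, "rx": 0, "ry": 0, "rz": 0, "gripper": 0}
    - {"dx": -52, "dy": 58, "dz": 90, "rx": 0, "ry": 0, "rz": 0, "gripper": 0}
    - {"dx": -52, "dy": 58, "dz": 90, "rx": 0, "ry": 0, "rz": 0, "gripper": 0}

```text
t: 2.1
eef_pos: [0.4975, 0.1076, 0.1598]
ee_rot: [-3.141, 0.001, -2.694]
force: [0.5, 0.5, 1.6]
width: 0.0876
gripper_force: 0.0
```

```bash
python3 go.py .497 .110 .110 -2.694
python3 - <<'E'
from h import *
print(arm.get_state()['q'].round(3))
a=[grab(n) for n in('top','scene')]
for f,n in zip(a,'ts'):
    s=arm.get_state(); print(proj(f,s['eef_pos']),proj(f,[.497,.11,.116]))
t,s=[f['frame'][:,:,::-1] for f in a]
cv2.imwrite('pics/g1.png',np.hstack([cv2.resize(t[180:330,190:340],(400,400)),cv2.resize(s[150:300,290:440],(400,400))]))
E
```

```text
shift [-0.5  2.4 49.8] rot [-0.0005  0.0009  0.0005] | pos [0.4975 0.1076 0.1598] rpy [-3.1411e+00  9.0000e-04 -2.6935e+00] q6 -1.723 F [0.5 0.5 1.6] w 0.0876 0.0 t 2.1
[ 6.000e-01  1.650e-01 -4.740e-01  1.000e-03 -9.310e-01 -1.723e+00]
[[270.28573951 254.59962715]] [[272.25144667 257.45004553]]
[[368.11208253 214.24481944]] [[368.27135551 233.52363487]]
```

View pics/g1.png

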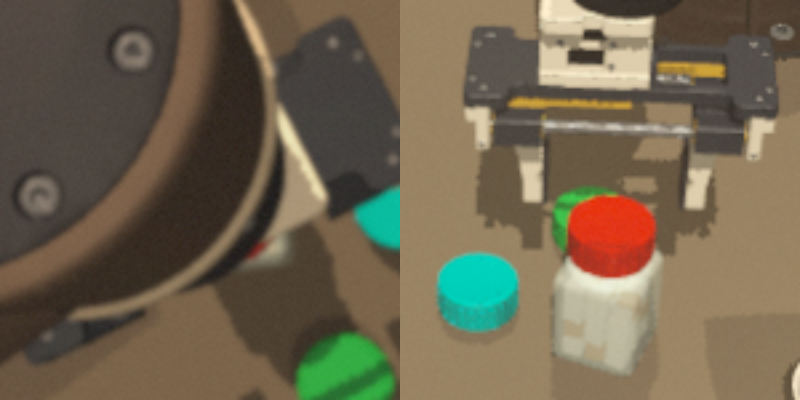

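The scene crop shows the open fingers straddling the red lid: tips at crop (533,200) and (697,205), lid centre at x≈612. They are centred to about 1–2 mm, so I'm descending and closing.

>>> jog_arm:
  targets:
    - {"dx": 0, "dy": 1, "dz": 15, "rx": 0, "ry": 0, "rz": 0, "gripper": 0}
    - {"dx": 0, "dy": 2, "dz": 30, "rx": 0, "ry": 0, "rz": 0, "gripper": 0}
    - {"dx": 0, "dy": 2, "dz": 42, "rx": 0, "ry": 0, "rz": 0, "gripper": 0}
    - {"dx": 0, "dy": 2, "dz": 49, "rx": 0, "ry": 0, "rz": 0, "gripper": 0}
    - {"dx": 0, "dy": 2, "dz": 50, "rx": 0, "ry": 0, "rz": 0, "gripper": 0}
    - {"dx": 0, "dy": 2, "dz": 50, "rx": 0, "ry": 0, "rz": 0, "gripper": 0.15}
    - {"dx": 0, "dy": 2, "dz": 50, "rx": 0, "ry": 0, "rz": 0, "gripper": 0.25}
    - {"dx": 0, "dy": 2, "dz": 50, "rx": 0, "ry": 0, "rz": 0, "gripper": 0.3}
  force: 10

```text
t: 2.87
eef_pos: [0.4966, 0.1096, 0.1096]
ee_rot: [3.142, 0.002, -2.694]
force: [0.2, 0.2, 0.1]
width: 0.0729
gripper_force: 0.0
```

```bash
python3 go.py .497 .110 .109 -2.694
```

```text
shift [-0.6  0.2  0.6] rot [0.0001 0.0017 0.0003] | pos [0.4966 0.1096 0.1096] rpy [ 3.1415e+00  1.7000e-03 -2.6937e+00] q6 -1.727 F [0.2 0.2 0.1] w 0.0729 0.0 t 2.87
```

>>> jog_arm:
  targets:
    - {"dx": 0, "dy": 0, "dz": 0, "rx": 0, "ry": 0, "rz": 0, "gripper": 0.4}
    - {"dx": 0, "dy": 0, "dz": 0, "rx": 0, "ry": 0, "rz": 0, "gripper": 0.6}
    - {"dx": 0, "dy": 0, "dz": 0, "rx": 0, "ry": 0, "rz": 0, "gripper": 1}
    - {"dx": 0, "dy": 0, "dz": 0, "rx": 0, "ry": 0, "rz": 0, "gripper": 1}
    - {"dx": 0, "dy": 0, "dz": 0, "rx": 0, "ry": 0, "rz": 0, "gripper": 1}
    - {"dx": 0, "dy": 0, "dz": 0, "rx": 0, "ry": 0, "rz": 0, "gripper": 1}
    - {"dx": 0, "dy": 0, "dz": 0, "rx": 0, "ry": 0, "rz": 0, "gripper": 1}
    - {"dx": 0, "dy": 0, "dz": 0, "rx": 0, "ry": 0, "rz": 0, "gripper": 1}

```text
t: 3.53
eef_pos: [0.4966, 0.1092, 0.1092]
ee_rot: [-3.141, 0.001, -2.693]
force: [1.5, -4.0, 6.6]
width: 0.0603
gripper_force: 10.0
```

```bash
python3 go.py .6256 -.128 .200 -2.951
```

```text
shift [ -13.6 -269.7  -90.6] rot [-0.0004  0.0012  0.2576] | pos [0.4966 0.1092 0.1092] rpy [-3.1410e+00  1.2000e-03 -2.6934e+00] q6 -1.727 F [ 1.5 -4.   6.6] w 0.0603 10.0 t 3.53
```

>>> jog_arm:
  targets:
    - {"dx": 0, "dy": 0, "dz": 0, "rx": 0, "ry": 0, "rz": 0, "gripper": 1}
    - {"dx": 0, "dy": 0, "dz": 0, "rx": 0, "ry": 0, "rz": 0, "gripper": 1}
    - {"dx": 0, "dy": 0, "dz": -5, "rx": 0, "ry": 0, "rz": 0, "gripper": 1}
    - {"dx": 0, "dy": 0, "dz": -15, "rx": 0, "ry": 0, "rz": 0, "gripper": 1}
    - {"dx": 0, "dy": 0, "dz": -35, "rx": 0, "ry": 0, "rz": 0, "gripper": 1}
    - {"dx": 0, "dy": 0, "dz": -60, "rx": 0, "ry": 0, "rz": 0, "gripper": 1}
    - {"dx": 0, "dy": 0, "dz": -80, "rx": 0, "ry": 0, "rz": 0, "gripper": 1}
    - {"dx": 0, "dy": 0, "dz": -90, "rx": 0, "ry": 0, "rz": 0, "gripper": 1}
  force: 50

```text
t: 4.2
eef_pos: [0.4962, 0.1098, 0.2011]
ee_rot: [3.141, 0.002, -2.694]
force: [1.1, 0.3, -5.4]
width: 0.0592
gripper_force: 50.0
```

```bash
python3 go.py .625 -.129 .200 -2.951
```

```text
shift [ -12.7 -271.     0.9] rot [0.0009 0.0022 0.2574] | pos [0.4962 0.1098 0.2011] rpy [ 3.1410e+00  2.3000e-03 -2.6936e+00] q6 -1.727 F [ 1.1  0.3 -5.4] w 0.0592 50.0 t 4.2
```

>>> jog_arm:
  targets:
    - {"dx": -0.5, "dy": -10, "dz": 0, "rx": 0, "ry": 0, "rz": 0.02, "gripper": 1}
    - {"dx": -1.5, "dy": -35, "dz": 0, "rx": 0, "ry": 0, "rz": 0.05, "gripper": 1}
    - {"dx": -3, "dy": -65, "dz": 0, "rx": 0, "ry": 0, "rz": 0.09, "gripper": 1}
    - {"dx": -4.5, "dy": -100, "dz": 0, "rx": 0, "ry": 0, "rz": 0.13, "gripper": 1}
    - {"dx": -6.5, "dy": -135, "dz": 0, "rx": 0, "ry": 0, "rz": 0.17, "gripper": 1}
    - {"dx": -8, "dy": -170, "dz": 0, "rx": 0, "ry": 0, "rz": 0.21, "gripper": 1}
    - {"dx": -9.5, "dy": -205, "dz": 0, "rx": 0, "ry": 0, "rz": 0.24, "gripper": 1}
    - {"dx": -11, "dy": -235, "dz": 0, "rx": 0, "ry": 0, "rz": 0.257, "gripper": 1}

```text
t: 4.87
eef_pos: [0.6073, -0.1001, 0.1965]
ee_rot: [3.141, -0.003, -2.954]
force: [0.4, 1.1, -5.4]
width: 0.0592
gripper_force: 50.0
```

```bash
python3 go.py .625 -.129 .200 -2.951
```

```text
shift [-12.  -31.7  -3.5] rot [ 0.0009 -0.0029 -0.003 ] | pos [ 0.6073 -0.1001  0.1965] rpy [ 3.1407e+00 -2.9000e-03 -2.9540e+00] q6 -1.536 F [ 0.4  1.1 -5.4] w 0.0592 50.0 t 4.87
```

>>> jog_arm:
  targets:
    - {"dx": -6, "dy": -18, "dz": -1, "rx": 0, "ry": 0, "rz": 0, "gripper": 1}
    - {"dx": -9, "dy": -28, "dz": -1, "rx": 0, "ry": 0, "rz": 0, "gripper": 1}
    - {"dx": -11, "dy": -33, "dz": -1, "rx": 0, "ry": 0, "rz": 0, "gripper": 1}
    - {"dx": -11, "dy": -34, "dz": -1, "rx": 0, "ry": 0, "rz": 0, "gripper": 1}
    - {"dx": -11, "dy": -34, "dz": -1, "rx": 0, "ry": 0, "rz": 0, "gripper": 1}
    - {"dx": -11, "dy": -34, "dz": -1, "rx": 0, "ry": 0, "rz": 0, "gripper": 1}
    - {"dx": -11, "dy": -34, "dz": -1, "rx": 0, "ry": 0, "rz": 0, "gripper": 1}
    - {"dx": -11, "dy": -34, "dz": -1, "rx": 0, "ry": 0, "rz": 0, "gripper": 1}

```text
t: 5.53
eef_pos: [0.6247, -0.1282, 0.1999]
ee_rot: [3.141, 0.0, -2.95]
force: [-0.0, 0.3, -5.6]
width: 0.0592
gripper_force: 50.0
```

```bash
python3 go.py .625 -.129 .200 -2.951
cat > look.py <<'E'
from h import *
import sys
f=grab('scene'); s=arm.get_state(); W=world(f); H,S,V=cv2.split(cv2.cvtColor(f['frame'],cv2.COLOR_RGB2HSV)); e=s['eef_pos']; zb=e[2]-.109
near=np.hypot(W[...,0]-e[0],W[...,1]-e[1])<.055
q=W[near&(W[...,2]>zb+.015)&(W[...,2]<zb+.07)][:,:2]*1000; print('jar pts',len(q))
rng=np.random.default_rng(0)
for _ in range(2):
    best=None
    for k in range(600):
        i,j=rng.choice(len(q),2); d=q[j]-q[i]; l=np.hypot(*d)
        if l<15: continue
        nn=np.array([-d[1],d[0]])/l; inl=abs((q-q[i])@nn)<1.5
        if best is None or inl.sum()>best.sum(): best=inl
    vx,vy,x,y=cv2.fitLine(q[best].astype(np.float32),cv2.DIST_HUBER,0,.01,.01).ravel()
    print('face',best.sum(),'deg',np.degrees(np.arctan2(vy,vx)).round(2),'tcp dist',((e[:2]*1000-[x,y])@[-vy,vx]).round(2)); q=q[~best]
red=((H<6)|(H>174))&(S>200)&(V>90)&near&(W[...,2]>zb+.085)
print('lid',W[red].mean(0),np.percentile(W[red][:,2],95)-zb)
sh=W[near&(W[...,2]>zb+.07)&(W[...,2]<zb+.095)]; print('shoulder',cv2.minAreaRect((sh[:,:2]*1000).astype(np.float32)))
u,v=proj(f,[*e[:2],e[2]-.08])[0].astype(int); x0=max(u-75,0);y0=max(v-75,0)
cv2.imwrite(sys.argv[1],cv2.resize(f['frame'][y0:y0+150,x0:x0+150,::-1],(600,600)))
print('crop',x0,y0)
E
python3 look.py pics/l1.png
```

```text
shift [-0.2 -0.9 -0.1] rot [0.0001 0.0005 0.0013] | pos [ 0.6247 -0.1282  0.1999] rpy [ 3.1415e+00  5.0000e-04 -2.9497e+00] q6 -1.482 F [-0.   0.3 -5.6] w 0.0592 50.0 t 5.53
jar pts 1085
face 443 deg -9.43 tcp dist -33.97
face 399 deg 81.08 tcp dist 28.7
lid [ 0.63455409 -0.12085325  0.20127074] 0.11629270439816082
shoulder ((639.704345703125, -115.76317596435547), (48.796607971191406, 92.93266296386719), 26.969566345214844)
crop 144 154
```

View pics/l1.png

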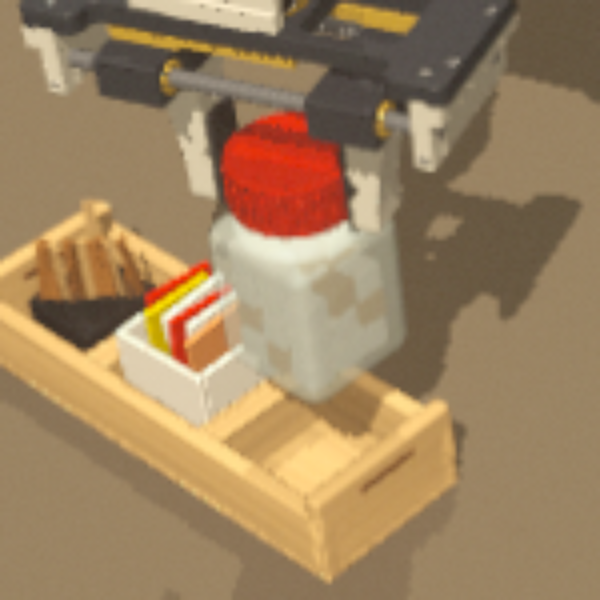

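The crop shows the jar held upright over the empty well, its sides parallel to the caddy walls, with the pot clear to the left. I'll measure the caddy's outer faces in the same camera, relative to the jar faces.

```bash
cat > face.py <<'E'
from h import *
acc=[]
for _ in range(3):
    f=grab('scene'); s=arm.get_state(); W=world(f); e=s['eef_pos']; zb=e[2]-.109
    th=np.radians(-9.5); X=np.array([np.cos(th),np.sin(th)]); Y=np.array([-np.sin(th),np.cos(th)])
    D=(W[...,:2]-e[:2]); dx=D@X*1000; dy=D@Y*1000; z=W[...,2]; o=[]
    for m,v in (((abs(dy)<24)&(z>zb+.015)&(z<zb+.07)&(dx>22)&(dx<37),dx),((abs(dx)<24)&(z>zb+.015)&(z<zb+.07)&(dy>22)&(dy<40),dy),
             ((dy<35)&(dy>-150)&(z>.008)&(z<.034)&(dx>38)&(dx<52),dx),((abs(dx)<38)&(z>.008)&(z<.046)&(dy>38)&(dy<52),dy)):
        o+=[np.median(v[m]),m.sum()]
    acc.append(o)
a=np.mean(acc,0); print('jar+x',a[:2],'jar+y',a[2:4],'wall+x',a[4:6],'wall+y',a[6:]); print('move x',a[4]-a[0]-12.5,'move y',a[6]-a[2]-12.5)
E
python3 face.py
```

```text
jar+x [ 28.87997084 382.66666667] jar+y [ 34.26963228 510.        ] wall+x [ 43.39243844 529.33333333] wall+y [ 43.1665648  449.66666667]
move x 2.012467598461246 move y -3.6030674778990317
```

Run:
```python
from h import *
f=grab('scene'); e=arm.get_state()['eef_pos']; th=np.radians(-9.5); X=np.array([np.cos(th),np.sin(th)]); Y=np.array([-np.sin(th),np.cos(th)])
P=lambda x,y,z:[*(e[:2]+(x*X+y*Y)/1000),z]
k=4; x0,y0=150,170; im=cv2.resize(f['frame'][y0:y0+140,x0:x0+150,::-1],None,fx=k,fy=k,interpolation=cv2.INTER_CUBIC)
def poly(pts,c,cl=True): 
    q=((proj(f,pts)-[x0,y0]+.5)*k*16).astype(np.int32); cv2.polylines(im,[q.reshape(-1,1,2)],cl,c,1,cv2.LINE_AA,4)
poly([P(44.5,44.5,.052),P(-44.5,44.5,.052)],(255,0,0),False); poly([P(44.5,44.5,.0),P(44.5,44.5,.052)],(255,0,0),False)
poly([P(44.5,35,.04),P(44.5,-213.5,.04)],(255,0,0),False)
a=np.linspace(0,6.3,60); zb=e[2]-.109
poly([P(30*np.cos(t),30*np.sin(t),zb+.116) for t in a],(0,255,0)); poly([P(30*np.cos(t),30*np.sin(t),zb+.09) for t in a],(0,255,0))
for z in(0,.08): poly([P(sx*32,sy*32,zb+z) for sx,sy in((1,1),(1,-1),(-1,-1),(-1,1))],(255,255,0))
cv2.imwrite('pics/o1.png',im)
```

```text
(no output)
```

View pics/o1.png

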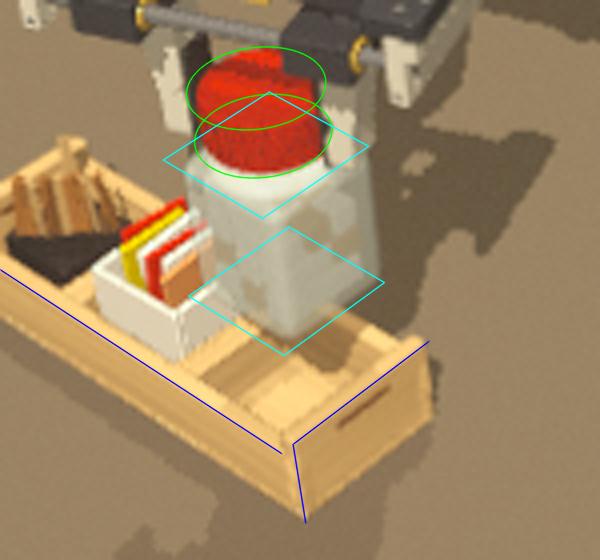

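Run:
```python
from h import *
Ws=[];F=None
for _ in range(3):
    F=grab('scene'); Ws.append(world(F))
W=np.mean(Ws,0); e=arm.get_state()['eef_pos']; zb=e[2]-.109
th=np.radians(-9.5); X=np.array([np.cos(th),np.sin(th)]); Y=np.array([-np.sin(th),np.cos(th)])
D=W[...,:2]-e[:2]; dx=D@X*1000; dy=D@Y*1000; z=W[...,2]*1000; zr=z-zb*1000
def fit(nm,m,dep,lat):
    A=np.c_[np.ones(m.sum()),z[m]-np.median(z[m]),lat[m]]; b=dep[m]; w=np.ones(len(b))
    for _ in range(8):
        c=np.linalg.lstsq(A*w[:,None],b*w,rcond=None)[0]; r=b-A@c; w=1/(1+(r/1.)**2)
    print(nm,m.sum(),'off',c[0].round(2),'per z(deg)',np.degrees(c[1]).round(2),'yaw',np.degrees(c[2]).round(2),'sd',r.std().round(2))
fit('jar+x',(abs(dy)<22)&(zr>15)&(zr<70)&(dx>22)&(dx<37),dx,dy)
fit('jar+y',(abs(dx)<22)&(zr>15)&(zr<70)&(dy>22)&(dy<40),dy,dx)
fit('wall+x',(dy<30)&(dy>-190)&(z>10)&(z<33)&(dx>38)&(dx<52),dx,dy)
fit('wall+y',(abs(dx)<35)&(z>10)&(z<45)&(dy>38)&(dy<52),dy,dx)
H,S,V=cv2.split(cv2.cvtColor(F['frame'],cv2.COLOR_RGB2HSV))
red=((H<6)|(H>174))&(S>180)&(abs(dx)<40)&(abs(dy)<40)&(zr>85)
side=red&(zr<110)&(zr>92); r=np.hypot(dx,dy)[side]
from scipy.optimize import least_squares
s=least_squares(lambda p:np.hypot(dx[side]-p[0],dy[side]-p[1])-30,[0,0],loss='soft_l1'); print('lid axis from side depth',s.x,side.sum(),np.std(s.fun))
t=red&(zr>113.5); print('top pts',t.sum())
k=8
def crop(x0,y0,w,h): return cv2.resize(F['frame'][y0:y0+h,x0:x0+w,::-1],None,fx=k,fy=k,interpolation=cv2.INTER_CUBIC)
im=crop(190,245,75,60)
def poly(pts,x0,y0,c): cv2.polylines(im,[((proj(F,pts)-[x0,y0]+.5)*k*16).astype(np.int32).reshape(-1,1,2)],False,c,1,cv2.LINE_AA,4)
P=lambda x,y,z:[*(e[:2]+(x*X+y*Y)/1000),z]
poly([P(44.5,44.5,0),P(44.5,44.5,.052),P(-44.5,44.5,.052)],190,245,(255,0,0)); poly([P(44.5,35,.04),P(44.5,-100,.04)],190,245,(255,0,0))
cv2.imwrite('pics/o2.png',im)
```

```text
jar+x 353 off 28.92 per z(deg) 0.13 yaw -0.42 sd 0.58
jar+y 449 off 34.32 per z(deg) 0.36 yaw -0.17 sd 0.72
wall+x 538 off 43.04 per z(deg) 0.16 yaw -0.3 sd 0.61
wall+y 380 off 43.65 per z(deg) 0.58 yaw -1.08 sd 0.74
lid axis from side depth [-3.29971304  2.36347586] 235 0.8810441510885964
top pts 416
```

View pics/o2.png

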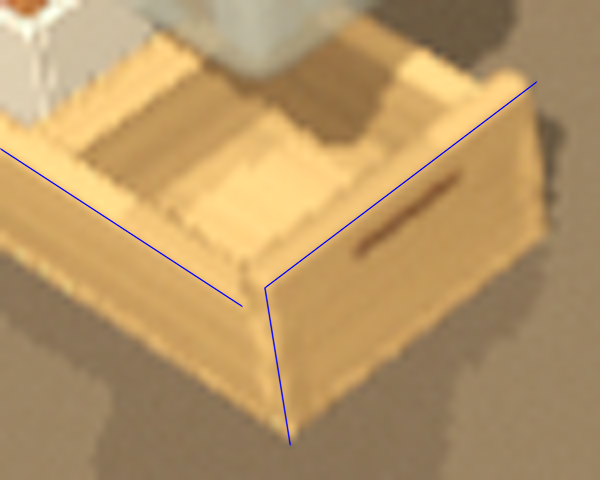

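```bash
python3 go.py .6259 -.1317 .170 -2.951
```

```text
shift [-0.5 -2.8 29.6] rot [0.     0.     0.0002] | pos [ 0.6249 -0.129   0.1996] rpy [ 3.1416  0.     -2.9508] q6 -1.482 F [ 0.2  0.2 -6. ] w 0.0594 50.0 t 5.93
```

>>> jog_arm:
  targets:
    - {"dx": -0.6, "dy": -3.6, "dz": 8, "rx": 0, "ry": 0, "rz": 0, "gripper": 1}
    - {"dx": -0.6, "dy": -3.6, "dz": 18, "rx": 0, "ry": 0, "rz": 0, "gripper": 1}
    - {"dx": -0.6, "dy": -3.6, "dz": 25, "rx": 0, "ry": 0, "rz": 0, "gripper": 1}
    - {"dx": -0.6, "dy": -3.6, "dz": 30, "rx": 0, "ry": 0, "rz": 0, "gripper": 1}
    - {"dx": -0.6, "dy": -3.6, "dz": 30, "rx": 0, "ry": 0, "rz": 0, "gripper": 1}
    - {"dx": -0.6, "dy": -3.6, "dz": 30, "rx": 0, "ry": 0, "rz": 0, "gripper": 1}
    - {"dx": -0.6, "dy": -3.6, "dz": 30, "rx": 0, "ry": 0, "rz": 0, "gripper": 1}
    - {"dx": -0.6, "dy": -3.6, "dz": 30, "rx": 0, "ry": 0, "rz": 0, "gripper": 1}

```text
t: 6.6
eef_pos: [0.6265, -0.1325, 0.17]
ee_rot: [-3.141, 0.001, -2.951]
force: [-1.0, 0.4, -5.7]
width: 0.0591
gripper_force: 50.0
```

```bash
python3 face.py; python3 go.py .6262 -.1325 .117 -2.951
python3 - <<'E'
from h import *
f=grab('top'); cv2.imwrite('pics/t2.png',cv2.resize(f['frame'][130:240,380:530,::-1],None,fx=4,fy=4))
E
```

```text
jar+x [ 28.96308305 358.33333333] jar+y [ 34.15420934 490.        ] wall+x [ 41.19535753 522.33333333] wall+y [ 46.68459989 455.33333333]
move x -0.26772552159221874 move y 0.03039054804082042
shift [ 0.2  0.  53. ] rot [-0.0001  0.0007  0.0003] | pos [ 0.6263 -0.1325  0.17  ] rpy [-3.1415e+00  7.0000e-04 -2.9507e+00] q6 -1.476 F [ 0.3  0.2 -6.6] w 0.0594 50.0 t 6.75
```

View pics/t2.png

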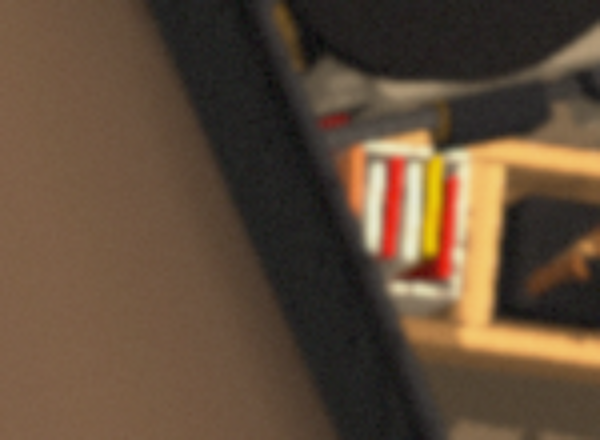

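The gripper hides the well in the top view, but the scene measurement says the jar is centred within 0.3 mm. Descending in stages and watching the force.

>>> jog_arm:
  targets:
    - {"dx": 0, "dy": 0, "dz": 4, "rx": 0, "ry": 0, "rz": 0, "gripper": 1}
    - {"dx": 0, "dy": 0, "dz": 8, "rx": 0, "ry": 0, "rz": 0, "gripper": 1}
    - {"dx": 0, "dy": 0, "dz": 12, "rx": 0, "ry": 0, "rz": 0, "gripper": 1}
    - {"dx": 0, "dy": 0, "dz": 16, "rx": 0, "ry": 0, "rz": 0, "gripper": 1}
    - {"dx": 0, "dy": 0, "dz": 20, "rx": 0, "ry": 0, "rz": 0, "gripper": 1}
    - {"dx": 0, "dy": 0, "dz": 23, "rx": 0, "ry": 0, "rz": 0, "gripper": 1}
    - {"dx": 0, "dy": 0, "dz": 26, "rx": 0, "ry": 0, "rz": 0, "gripper": 1}
    - {"dx": 0, "dy": 0, "dz": 28, "rx": 0, "ry": 0, "rz": 0, "gripper": 1}

```text
t: 7.47
eef_pos: [0.626, -0.1325, 0.141]
ee_rot: [3.141, -0.001, -2.951]
force: [-0.1, 0.3, -4.5]
width: 0.0593
gripper_force: 50.0
```

>>> jog_arm:
  targets:
    - {"dx": 0, "dy": 0, "dz": 4, "rx": 0, "ry": 0, "rz": 0, "gripper": 1}
    - {"dx": 0, "dy": 0, "dz": 8, "rx": 0, "ry": 0, "rz": 0, "gripper": 1}
    - {"dx": 0, "dy": 0, "dz": 11, "rx": 0, "ry": 0, "rz": 0, "gripper": 1}
    - {"dx": 0, "dy": 0, "dz": 14, "rx": 0, "ry": 0, "rz": 0, "gripper": 1}
    - {"dx": 0, "dy": 0, "dz": 17, "rx": 0, "ry": 0, "rz": 0, "gripper": 1}
    - {"dx": 0, "dy": 0, "dz": 19, "rx": 0, "ry": 0, "rz": 0, "gripper": 1}
    - {"dx": 0, "dy": 0, "dz": 21, "rx": 0, "ry": 0, "rz": 0, "gripper": 1}
    - {"dx": 0, "dy": 0, "dz": 22, "rx": 0, "ry": 0, "rz": 0, "gripper": 1}

```text
t: 8.13
eef_pos: [0.6261, -0.1325, 0.1193]
ee_rot: [3.142, -0.0, -2.951]
force: [0.0, -0.1, -4.9]
width: 0.0593
gripper_force: 50.0
```

>>> jog_arm:
  targets:
    - {"dx": 0, "dy": 0, "dz": 1, "rx": 0, "ry": 0, "rz": 0, "gripper": 1}
    - {"dx": 0, "dy": 0, "dz": 2, "rx": 0, "ry": 0, "rz": 0, "gripper": 1}
    - {"dx": 0, "dy": 0, "dz": 2.5, "rx": 0, "ry": 0, "rz": 0, "gripper": 1}
    - {"dx": 0, "dy": 0, "dz": 3, "rx": 0, "ry": 0, "rz": 0, "gripper": 1}
    - {"dx": 0, "dy": 0, "dz": 3, "rx": 0, "ry": 0, "rz": 0, "gripper": 1}
    - {"dx": 0, "dy": 0, "dz": 3, "rx": 0, "ry": 0, "rz": 0, "gripper": 1}
    - {"dx": 0, "dy": 0, "dz": 3, "rx": 0, "ry": 0, "rz": 0, "gripper": 1}
    - {"dx": 0, "dy": 0, "dz": 3, "rx": 0, "ry": 0, "rz": 0, "gripper": 1}

```text
t: 8.8
eef_pos: [0.6264, -0.1327, 0.1172]
ee_rot: [-3.141, 0.001, -2.951]
force: [-1.7, -2.6, 2.8]
width: 0.0594
gripper_force: 50.0
```

>>> jog_arm:
  targets:
    - {"dx": 0, "dy": 0, "dz": 0, "rx": 0, "ry": 0, "rz": 0, "gripper": 1}
    - {"dx": 0, "dy": 0, "dz": 0, "rx": 0, "ry": 0, "rz": -0.06, "gripper": 1}
    - {"dx": 0, "dy": 0, "dz": 0, "rx": 0, "ry": 0, "rz": -0.12, "gripper": 1}
    - {"dx": 0, "dy": 0, "dz": -0.2, "rx": 0, "ry": 0, "rz": -0.18, "gripper": 1}
    - {"dx": 0, "dy": 0, "dz": -0.4, "rx": 0, "ry": 0, "rz": -0.24, "gripper": 1}
    - {"dx": 0, "dy": 0, "dz": -0.6, "rx": 0, "ry": 0, "rz": -0.3, "gripper": 1}
    - {"dx": 0, "dy": 0, "dz": -0.8, "rx": 0, "ry": 0, "rz": -0.36, "gripper": 1}
    - {"dx": 0, "dy": 0, "dz": -1, "rx": 0, "ry": 0, "rz": -0.42, "gripper": 1}
  force: 60

```text
t: 9.47
eef_pos: [0.6267, -0.1323, 0.1178]
ee_rot: [-3.141, 0.001, -2.529]
force: [-0.3, -0.7, 1.0]
width: 0.0595
gripper_force: 60.0
```

```bash
python3 go.py .6262 -.1325 .117 -2.951; python3 -c "
from h import *
s=arm.get_state();print(s['moment'],s['force'],s['joint_efforts'][5])"
```

```text
shift [0.5 0.1 0.8] rot [-1.000e-04  1.400e-03  4.224e-01] | pos [ 0.6267 -0.1323  0.1178] rpy [-3.1412e+00  1.3000e-03 -2.5286e+00] q6 -1.053 F [-0.3 -0.7  1. ] w 0.0595 60.0 t 9.47
[ 0.2770327   0.14114073 -0.38176652] [-0.26323577 -0.6847566   0.96572967] -0.7865430414676666
```

>>> jog_arm:
  targets:
    - {"dx": 0, "dy": 0, "dz": -0.2, "rx": 0, "ry": 0, "rz": -0.06, "gripper": 1}
    - {"dx": 0, "dy": 0, "dz": -0.4, "rx": 0, "ry": 0, "rz": -0.12, "gripper": 1}
    - {"dx": 0, "dy": 0, "dz": -0.6, "rx": 0, "ry": 0, "rz": -0.18, "gripper": 1}
    - {"dx": 0, "dy": 0, "dz": -0.8, "rx": 0, "ry": 0, "rz": -0.24, "gripper": 1}
    - {"dx": 0, "dy": 0, "dz": -1, "rx": 0, "ry": 0, "rz": -0.3, "gripper": 1}
    - {"dx": 0, "dy": 0, "dz": -1.2, "rx": 0, "ry": 0, "rz": -0.36, "gripper": 1}
    - {"dx": 0, "dy": 0, "dz": -1.4, "rx": 0, "ry": 0, "rz": -0.42, "gripper": 1}
    - {"dx": 0, "dy": 0, "dz": -1.4, "rx": 0, "ry": 0, "rz": -0.42, "gripper": 1}

```text
t: 10.13
eef_pos: [0.6263, -0.1323, 0.1189]
ee_rot: [-3.141, 0.0, -2.108]
force: [-0.1, -0.0, -0.4]
width: 0.0592
gripper_force: 60.0
```

```bash
python3 go.py .6262 -.1325 .117 -2.951; python3 -c "
from h import *
s=arm.get_state();print(s['moment'],s['force'],s['joint_efforts'][5])"
```

```text
shift [0.3 0.  1.9] rot [0.00e+00 5.00e-04 8.43e-01] | pos [ 0.6263 -0.1323  0.1189] rpy [-3.1414e+00  4.0000e-04 -2.1080e+00] q6 -0.633 F [-0.1 -0.  -0.4] w 0.0592 60.0 t 10.13
[-0.0824026   0.40966625  0.12518707] [-0.0640201  -0.0158994  -0.36616297] 0.9821274876594543
```

>>> jog_arm:
  targets:
    - {"dx": 0, "dy": 0, "dz": -0.2, "rx": 0, "ry": 0, "rz": -0.06, "gripper": 1}
    - {"dx": 0, "dy": 0, "dz": -0.4, "rx": 0, "ry": 0, "rz": -0.12, "gripper": 1}
    - {"dx": 0, "dy": 0, "dz": -0.6, "rx": 0, "ry": 0, "rz": -0.18, "gripper": 1}
    - {"dx": 0, "dy": 0, "dz": -0.8, "rx": 0, "ry": 0, "rz": -0.24, "gripper": 1}
    - {"dx": 0, "dy": 0, "dz": -1, "rx": 0, "ry": 0, "rz": -0.3, "gripper": 1}
    - {"dx": 0, "dy": 0, "dz": -1.2, "rx": 0, "ry": 0, "rz": -0.36, "gripper": 1}
    - {"dx": 0, "dy": 0, "dz": -1.2, "rx": 0, "ry": 0, "rz": -0.36, "gripper": 1}
    - {"dx": 0, "dy": 0, "dz": -1.2, "rx": 0, "ry": 0, "rz": -0.36, "gripper": 1}

```text
t: 10.8
eef_pos: [0.6265, -0.1324, 0.1203]
ee_rot: [-3.141, 0.0, -1.754]
force: [0.4, -0.5, -0.2]
width: 0.0594
gripper_force: 60.0
```

```bash
python3 go.py .6262 -.1325 .117 -2.951
cat > st.py <<'E'
from h import *
W=np.mean([world(grab('scene')) for _ in range(4)],0); st=arm.get_state(); c=np.array([.6262,-.1325])
print('M',st['moment'].round(2),'F',st['force'].round(1))
th=np.radians(-9.5); X=np.array([np.cos(th),np.sin(th)]); Y=np.array([-np.sin(th),np.cos(th)])
D=W[...,:2]-c; dx=D@X*1000; dy=D@Y*1000; z=W[...,2]*1000
for nm,m,dep,lat in (('jar+x',(abs(dy)<20)&(z>50)&(z<82)&(dx>22)&(dx<37),dx,dy),('jar+y',(abs(dx)<20)&(z>58)&(z<82)&(dy>22)&(dy<40),dy,dx)):
    A=np.c_[np.ones(m.sum()),z[m]-66,lat[m]]; b=dep[m]; w=np.ones(len(b))
    for _ in range(8):
        k=np.linalg.lstsq(A*w[:,None],b*w,rcond=None)[0]; r=b-A@k; w=1/(1+r**2)
    print(nm,len(b),'off',k[0].round(2),'tilt',np.degrees(k[1]).round(1),'slope deg',np.degrees(k[2]).round(1))
H,S,V=cv2.split(cv2.cvtColor(grab('scene')['frame'],cv2.COLOR_RGB2HSV))
red=((H<6)|(H>174))&(S>180)&(abs(dx)<40)&(abs(dy)<40)&(z>92)
t=z[red]; h,b=np.histogram(t,np.arange(92,190,2)); print('lid z hist',[(int(q),int(n)) for q,n in zip(b,h) if n>5]); print('lid top med',np.median(t[t>t.max()-9]))
E
python3 st.py
```

```text
shift [0.2 0.2 3.3] rot [-4.0000e-04  5.0000e-04  1.1972e+00] | pos [ 0.6265 -0.1324  0.1203] rpy [-3.1410e+00  2.0000e-04 -1.7538e+00] q6 -0.279 F [ 0.4 -0.5 -0.2] w 0.0594 60.0 t 10.8
M [0.08 0.   0.01] F [ 0.2  0.6 -0.1]
jar+x 186 off 29.68 tilt 1.2 slope deg -6.7
jar+y 168 off 35.01 tilt -2.3 slope deg 6.2
lid z hist [(104, 15), (106, 16), (108, 21), (110, 24), (112, 20), (114, 15), (116, 25), (118, 22), (120, 30), (122, 24), (124, 227), (126, 108)]
lid top med 125.41882537197917
```

>>> jog_arm:
  targets:
    - {"dx": 0, "dy": 0, "dz": -0.3, "rx": 0, "ry": 0, "rz": -0.06, "gripper": 1}
    - {"dx": 0, "dy": 0, "dz": -0.5, "rx": 0, "ry": 0, "rz": -0.12, "gripper": 1}
    - {"dx": 0, "dy": 0, "dz": -1, "rx": 0, "ry": 0, "rz": -0.12, "gripper": 1}
    - {"dx": 0, "dy": 0, "dz": -2, "rx": 0, "ry": 0, "rz": -0.12, "gripper": 1}
    - {"dx": 0, "dy": 0, "dz": -3, "rx": 0, "ry": 0, "rz": -0.12, "gripper": 1}
    - {"dx": 0, "dy": 0, "dz": -3.5, "rx": 0, "ry": 0, "rz": -0.12, "gripper": 1}
    - {"dx": 0, "dy": 0, "dz": -4, "rx": 0, "ry": 0, "rz": -0.12, "gripper": 1}
    - {"dx": 0, "dy": 0, "dz": -4, "rx": 0, "ry": 0, "rz": -0.12, "gripper": 1}

```text
t: 11.72
eef_pos: [0.6262, -0.1325, 0.1243]
ee_rot: [-3.141, -0.0, -1.631]
force: [-0.1, -1.0, -0.9]
width: 0.0593
gripper_force: 60.0
```

```bash
python3 go.py .6262 -.1325 .117 -2.951; python3 st.py
```

```text
shift [-0.   0.   7.3] rot [-2.0000e-04  1.0000e-04  1.3196e+00] | pos [ 0.6262 -0.1325  0.1243] rpy [-3.1414 -0.     -1.6314] q6 -0.156 F [-0.1 -1.  -0.9] w 0.0593 60.0 t 11.72
M [0.02 0.12 0.01] F [ 0.6 -0.7 -0.8]
jar+x 191 off 29.59 tilt 1.0 slope deg -7.1
jar+y 159 off 34.92 tilt -1.1 slope deg 6.3
lid z hist [(108, 8), (110, 17), (112, 19), (114, 20), (116, 20), (118, 21), (120, 20), (122, 16), (124, 19), (126, 29), (128, 174), (130, 104)]
lid top med 129.5257874363078
```

Only the lid's weight (about 0.9 N) is on the tool, so the thread has let go. Lifting straight up.

>>> jog_arm:
  targets:
    - {"dx": 0, "dy": 0, "dz": -3, "rx": 0, "ry": 0, "rz": 0, "gripper": 1}
    - {"dx": 0, "dy": 0, "dz": -8, "rx": 0, "ry": 0, "rz": 0, "gripper": 1}
    - {"dx": 0, "dy": 0, "dz": -13, "rx": 0, "ry": 0, "rz": 0, "gripper": 1}
    - {"dx": 0, "dy": 0, "dz": -18, "rx": 0, "ry": 0, "rz": 0, "gripper": 1}
    - {"dx": 0, "dy": 0, "dz": -23, "rx": 0, "ry": 0, "rz": 0, "gripper": 1}
    - {"dx": 0, "dy": 0, "dz": -28, "rx": 0, "ry": 0, "rz": 0, "gripper": 1}
    - {"dx": 0, "dy": 0, "dz": -31, "rx": 0, "ry": 0, "rz": 0, "gripper": 1}
    - {"dx": 0, "dy": 0, "dz": -33, "rx": 0, "ry": 0, "rz": 0, "gripper": 1}

```text
t: 12.63
eef_pos: [0.6263, -0.1326, 0.1579]
ee_rot: [-3.141, 0.0, -1.631]
force: [0.6, -1.7, -1.0]
width: 0.0591
gripper_force: 60.0
```

>>> jog_arm:
  targets:
    - {"dx": 0, "dy": 0, "dz": 0, "rx": 0, "ry": 0, "rz": 0, "gripper": 1}
    - {"dx": 0, "dy": 0, "dz": 0, "rx": 0, "ry": 0, "rz": 0, "gripper": 1}
    - {"dx": 0, "dy": 0, "dz": 0, "rx": 0, "ry": 0, "rz": 0, "gripper": 1}
    - {"dx": 0, "dy": 0, "dz": 0, "rx": 0, "ry": 0, "rz": 0, "gripper": 1}
    - {"dx": 0, "dy": 0, "dz": 0, "rx": 0, "ry": 0, "rz": 0, "gripper": 1}
    - {"dx": 0, "dy": 0, "dz": 0, "rx": 0, "ry": 0, "rz": 0, "gripper": 1}
    - {"dx": 0, "dy": 0, "dz": 0, "rx": 0, "ry": 0, "rz": 0, "gripper": 1}
    - {"dx": 0, "dy": 0, "dz": 0, "rx": 0, "ry": 0, "rz": 0, "gripper": 1}

```text
t: 13.3
eef_pos: [0.6261, -0.1325, 0.1571]
ee_rot: [3.141, -0.0, -1.631]
force: [-0.2, -0.5, -0.8]
width: 0.0594
gripper_force: 60.0
```

```bash
python3 st.py; python3 look.py pics/end.png | tail -1
```

```text
M [ 0.08  0.05 -0.02] F [ 0.5  0.1 -2.2]
jar+x 189 off 29.66 tilt 1.8 slope deg -7.2
jar+y 162 off 35.02 tilt -2.0 slope deg 6.3
lid z hist [(140, 9), (142, 17), (144, 21), (146, 21), (148, 22), (150, 20), (152, 21), (154, 21), (156, 13), (158, 27), (160, 53), (162, 234), (164, 14)]
lid top med 162.5478115524254
crop 144 171
```

View pics/end.png

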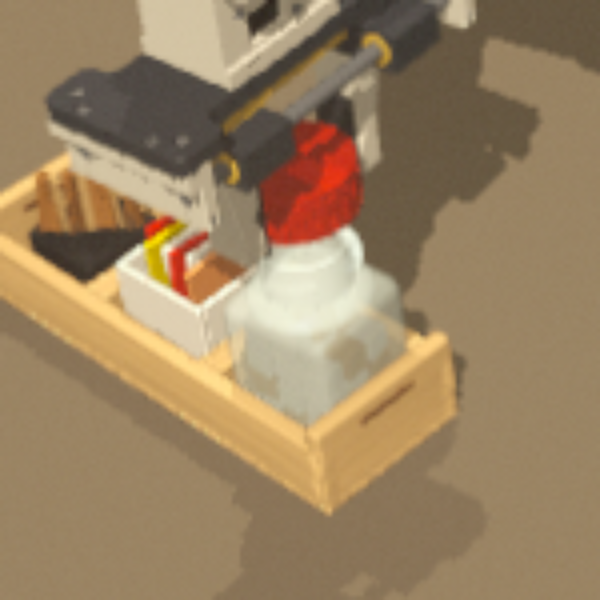

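The picture shows the jar standing open in its well, neck bare around (310,255). The red lid is held above it around (315,185), and the pot is where it was. Handing in.

```bash
python3 -c "
from station import arm
print(arm.job_done())"
```

```text
the job is handed in; nothing more can be done
None
```

The job is handed in: the jar stands open in the empty well, and the gripper holds the unscrewed lid above it, about 2 cm clear of the rim. The pot looked unmoved in the last picture; the cup and dish weren't rechecked, but the arm never went near them.

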